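# Set the stripped castings on their masking jigs

### The arm

A 7-joint arm with a two-finger parallel gripper is mounted at the origin on the work surface. World frame = base frame: x ahead of the robot, y to its left, z up, the work surface at z = 0. Lengths are in m, angles in rad, forces in N, time in s.
With the tool pointing down it reaches from about 0.4 to 0.875 m from the base axis. Payload 19.3 kg.
Tool frame: the origin (TCP) lies on the centre line of the jaws, within the pads' length; the fingertips stand 14 mm ahead of it and the grasp point (between the pads) lies 5 mm behind it (bot.tip_extent is the distance from the TCP to the fingertips, in m); z points along the fingers, y is the line along which they close (so a half turn about z gives the same grasp; the last joint's range is limited). The gripper opens to 85 mm and grips with 20 to 120 N. Pads are 22 mm wide; open, the fingers measure 114 mm over their backs; the gripper's body (76 mm by 85 mm) begins 54 mm behind the grasp point. The pads swing forward as they close: fully open they stand 13 mm farther back than shut.
Start: joints at [1.22, 0.521, -0.036, 1.599, 0.021, 1.021, -0.113], TCP at [0.173, -0.601, 0.245] pointing down, gripper open.
Joint ranges: [-2.91, 2.91], [-0.3, 2.13], [-1.5, 1.42], [0.17, 2.43], [-1.26, 4.41], [0.16, 1.93], [-2.52, 2.52]. Speed limits (rad/s): [1.89, 1.89, 2.39, 2.39, 3.01, 3.01, 3.01].

### API

Orientations are given as [roll, pitch, yaw] about the fixed x, y, z axes, in that order (R = Rz(yaw) Ry(pitch) Rx(roll)).
In Python, from workcell import monitor, grab_frame, camera_model, bot gives the robot as it stands.
- The arm moves only by the tool move_arm, never from a script. Its argument "moves" is a list of rows, each a list of 4 numbers: the shift along the world's x, y, z in mm, then the turn about the world's z in rad. A call has 1 to 12 rows; each row is the pose to reach, as a shift and turn from the pose commanded when the call began; what a row does not reach only later rows make up. A row lasts 1/8 s, in which the tool goes at most 62.5 mm and 10.7 degrees, less where a joint would pass 70% of its speed; a pose out of reach is approached as far as the arm can. A call with a gripper value outside its range is refused whole. "gripper" is the opening, from 0 (shut) to 1 (fully open), set as the call begins (left out, the last holds). The fingers move at their own pace and stop on an object; "newtons" is the grip in N (left out, the last holds). Time passes only in rows, so rows that repeat a pose let the fingers close. It gives the time, the measured TCP pose, the force, the opening and the grip force at its end, in the units of the state.
- monitor.observe(): the state, without advancing time (a new reading comes with each control period).
- grab_frame(name): name is "scene" or "top"; returns the picture (420x560x3 uint8, blue, green, red); there is no depth.
- camera_model(name): a dict with "vfov" (degrees; the focal length in pixels is half the picture's height over the tangent of half this angle, whatever the lens; pixels are square), "cx", "cy" (the principal point, pixels), "R" (3x3) and "t" (3): a world point X has camera coordinates R X + t. Camera axes: x right, y down, z forward; pixel columns grow to the right and rows downward; lengths in m; the calibration is good to about 2 mm. A picture is of the moment at which its call begins. camera_model takes no time and is no camera call.
- bot.job_done(): hands the job in; it is judged then, once.
The state is a dict: "clock": time; "qpos": joint angles; "qd": joint speeds; "joint_efforts": joint torques, N m; "position": TCP position; "tool_rot": TCP orientation; "force": force on the tool from outside, world axes, zero at the start; "moment": the same for the moment, N m; "grip_width": finger opening in m; "finger_force": force on a finger pad.
Only numpy, scipy, OpenCV 4.12 (cv2) and the standard library are available. Lean on these libraries where they do the work, as an engineer would, in place of code of your own. Each camera call takes 0.05 s, during which the arm holds its last target. There are 200 camera calls.

### The job

The castings from the drill press are ready for spraying: set each one on the masking jig made for it, sitting flat and fully down. The stepped pulley goes over the fat cone and the handwheel over the slim cone, the pillow block stands inside the lipped tray, and on the stud plate goes the flange whose bolt holes line up with its studs. Set them down rather than dropping them, and leave the flange that does not fit where it lies.

Things in the scene. Friction and masses are not known exactly. Their poses are not given: they have to be found in the camera images.
- flange4: steel flange, flat on the bench, 0.6 kg: light disc 100 mm in diameter, 10 mm thick; dark solid round neck 44 mm in diameter up to 52 mm above the underside (wider by 3 mm below 16 mm). Four bolt holes of 15 mm, 37 mm from the centre, 90 degrees apart, one on +x. Origin: centre of the underside; z up. 
- flange3: steel flange, flat on the bench, 0.6 kg: light disc 100 mm in diameter, 10 mm thick; dark solid round neck 44 mm in diameter up to 52 mm above the underside (wider by 3 mm below 16 mm). Three bolt holes of 15 mm, 37 mm from the centre, 120 degrees apart, one on +x. Origin: centre of the underside; z up. 
- pulley: two-step V-belt pulley, dark cast iron, 0.45 kg, lying small step up: lower step 88 mm in diameter, 0 to 18 mm high; upper step 56 mm in diameter, 18 to 46 mm high; a V-groove round each (pads bear on the full 56 mm); bore 34 mm straight through. Origin: centre of the underside; z up along the bore.
- handwheel: three-spoked handwheel, dark iron, 0.4 kg, lying hub up: rim 110 mm over all, 12 mm thick; spokes up to 10 mm high; light grey hub 36 mm in diameter, 44 mm tall, bore 20 mm straight through. Origin: centre of the underside; z up along the bore.
- pillow_block: pillow-block bearing housing, dark cast iron, 0.5 kg, on its foot: foot 96 mm (x) by 36 mm (y), 12 mm high; above it a round-topped housing 58 mm across x, 32 mm thick in y (flat sides with a light bearing ring: grip here), 60 mm high in all. Origin: centre of the underside; x along the foot, z up. Either way round is right.
- stud_jig: masking jig fixed to the bench: aluminium plate 100 x 100 mm, 12 mm thick, with four upright dark studs 10 mm in diameter, 37 mm from the centre, on its +x, +y, -x and -y axes (towards the middles of its sides). Studs end 36 mm above the bench, the last 10 mm tapered to a 4 mm tip. Origin: centre of the underside, on the bench.
- fat_cone_jig: masking jig fixed to the bench: aluminium plate 100 x 100 mm, 10 mm thick, with an black nylon cone at its centre: 30 mm in diameter at its foot (straight for 4 mm), tapering to 14 mm at its top, 46 mm above the bench. Origin: centre of the underside, on the bench.
- slim_cone_jig: masking jig fixed to the bench: aluminium plate 100 x 100 mm, 10 mm thick, with a slim black nylon cone at its centre: 16 mm in diameter at its foot (straight for 4 mm), tapering to 6 mm at its top, 42 mm above the bench. Origin: centre of the underside, on the bench.
- tray_jig: masking jig fixed to the bench: shallow oblong aluminium tray, 122 mm (x) by 62 mm (y) outside, floor 8 mm thick, lips 5 mm wide all round up to 18 mm above the bench, so 112 by 52 mm inside. Origin: centre of the underside, on the bench; x along its length.

How it is judged:
By the outcome, as a careful person would: the job done as asked, in the order asked, and still so for the second after the job is handed in, with the robot touching nothing.
It also fails if it takes over 134 s, if anything falls off the work surface, if the arm or the gripper's body presses on something with over 40 N, if the wrist force passes 120 N, or if a joint passes its speed limit or range.

## Working session

There is one attempt and no reset: what is moved stays moved. The work goes in short steps, Python scripts to look and compute and a tool call to move; the robot and the scene stay as the last step left them, time stands still between calls to the robot, and variables do not carry over. Pictures are saved under pics/ and viewed, at most 17 in all, crops included, and the job is handed in when it is done.

Besides the shell and the picture viewer there is one more tool, called after ">>>" by a JSON object that holds its "api" and its "payload", one argument or row to a line. move_arm: Moves the arm, as the interface text tells. Its arguments: {"type":"object","properties":{"moves":{"type":"array","items":{"type":"array","items":{"type":"number"}}},"gripper":{"type":"number"},"newtons":{"type":"number"}},"required":["moves"]}

```bash
mkdir -p pics; ls; python3 - <<'E'
from workcell import monitor, grab_frame, camera_model, bot
import cv2
for n in("scene","top"):
    im=grab_frame(n); cv2.imwrite(f"pics/{n}0.png",im)
    c=camera_model(n); print(n,{k:(v.tolist() if hasattr(v,'tolist') else v) for k,v in c.items()})
print(monitor.observe())
E
```

```text
pics
scene {'vfov': 50.21757924707121, 'cx': 279.38404622479345, 'cy': 210.79323752645496, 'R': [[0.7898523990509678, 0.6129444859285809, -0.0207904998299367], [0.3181704157207364, -0.43851039099698713, -0.8405213998154739], [-0.5243098075313151, 0.6572729221239966, -0.5413792862393779]], 't': [-0.40327997478276173, -0.12287350336393636, 1.5418343690943734]}
top {'vfov': 52.007948973164304, 'cx': 283.9973288299336, 'cy': 208.34991669817396, 'R': [[0.025122327487096245, -0.9996583442997534, 0.007215492603185704], [-0.9835014201851918, -0.02600845536604648, -0.17902099525805146], [0.17914749553187173, -0.0025990231526301887, -0.9838187942519243]], 't': [-0.011766089790685432, 0.5334415571733165, 1.2682798587822577]}
{'clock': 0.1, 'qpos': array([ 1.21979811,  0.5219551 , -0.0363227 ,  1.59994747,  0.02120258,
        1.02109868, -0.11278333]), 'qd': array([-0.00114174, -0.0003744 ,  0.00185144, -0.00129683, -0.0010684 ,
       -0.00210756,  0.00092395]), 'joint_efforts': array([ 2.31528313e-03, -9.28487635e+01,  1.98310442e+00, -3.70533478e+01,
        1.80572947e-02,  5.42091730e-03,  4.87393481e-05]), 'position': array([ 0.17308704, -0.60025536,  0.24478417]), 'tool_rot': array([-3.14057193e+00,  7.60931069e-05,  2.80801124e-01]), 'force': array([ 0.43315476, -0.35725938,  0.4159102 ]), 'moment': array([ 0.05214049,  0.02133081, -0.0042038 ]), 'finger_force': 0.0, 'grip_width': 0.08555812142138056}
```

```bash
python3 - <<'E'
import cv2
for n in("scene","top"):
    im=cv2.imread(f"pics/{n}0.png"); cv2.imwrite(f"pics/{n}0b.png",cv2.resize(im,(800,600),interpolation=cv2.INTER_CUBIC))
E
```

```text
(no output)
```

View pics/top0b.png

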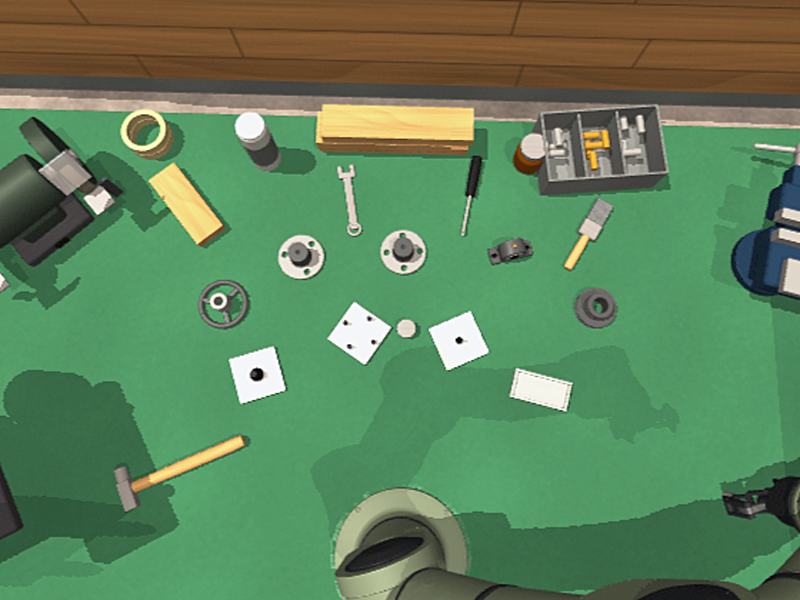

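View pics/scene0b.png

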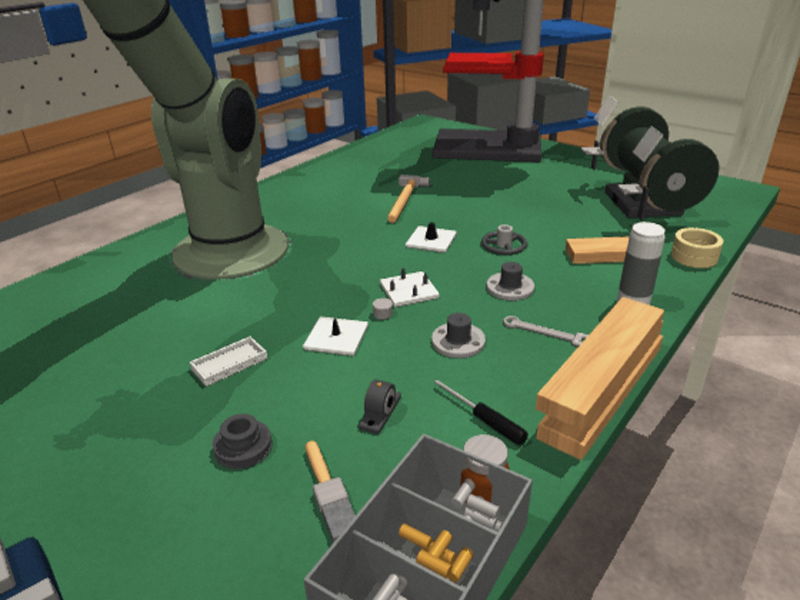

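```bash
cat > h.py <<'E'
import cv2, numpy as np
from workcell import camera_model
CAM={n:camera_model(n) for n in("scene","top")}
def proj(n,P):
    c=CAM[n]; f=210/np.tan(np.radians(c["vfov"])/2)
    p=np.atleast_2d(P)@np.array(c["R"]).T+np.array(c["t"])
    return p[:,:2]/p[:,2:]*f+[c["cx"],c["cy"]]
def back(n,uv,z):
    c=CAM[n]; f=210/np.tan(np.radians(c["vfov"])/2); R=np.array(c["R"]); t=np.array(c["t"])
    d=np.c_[(np.atleast_2d(uv)-[c["cx"],c["cy"]])/f,np.ones(len(np.atleast_2d(uv)))]@R; o=-R.T@t
    return (o+d*((z-o[2])/d[:,2])[:,None])[:,:2]
def mask(im):
    b,g,r=[im[...,i].astype(float) for i in range(3)]
    return (~((g>1.2*r+3)&(g>1.15*b+3))).astype(np.uint8)
def blob(im,u,v):
    n,l,s,c=cv2.connectedComponentsWithStats(mask(im))
    d=[(np.hypot(*(c[i]-[u,v])),i) for i in range(1,n) if s[i,4]>60]
    i=min(d)[1]; m=(l==i).astype(np.uint8)
    p=np.vstack([q.reshape(-1,2) for q in cv2.findContours(m,cv2.RETR_EXTERNAL,cv2.CHAIN_APPROX_NONE)[0]])
    return cv2.convexHull(p).reshape(-1,2).astype(float), s[i]
E
python3 - <<'E'
import cv2
from h import *
T=cv2.imread("pics/top0.png");S=cv2.imread("pics/scene0.png")
def crop(I,n,u,v,w,h):
    cv2.imwrite(n,cv2.resize(I[v:v+h,u:u+w],(800,600),interpolation=cv2.INTER_CUBIC))
crop(T,"pics/tA.png",130,155,180,135);crop(T,"pics/tB.png",260,155,180,135)
crop(S,"pics/sA.png",260,150,140,105);crop(S,"pics/sB.png",130,210,180,135)
names=dict(fA=((211,180),(357,200)),fB=((282,176),(321,237)),pulley=((417,215),(169,309)),wheel=((156,213),(353,167)),
 block=((358,175),(266,284)),stud=((252,233),(286,201)),fat=((180,262),(302,166)),slim=((321,238),(235,235)),tray=((379,273),(160,252)))
for k,(a,b) in names.items():
    for n,I,p in(("top",T,a),("scene",S,b)):
        h,s=blob(I,*p); print(k,n,"bbox",s[:4],"area",s[4],cv2.approxPolyDP(h.astype(np.float32),2.5,True).reshape(-1,2).astype(int).tolist() if k in("stud","fat","slim","tray","block") else "", cv2.contourArea(h.astype(np.float32)))
E
```

```text
fA top bbox [195 164  32  32] area 764  765.5
fA scene bbox [341 183  33  28] area 632  633.0
fB top bbox [266 161  33  31] area 749  761.5
fB scene bbox [302 219  38  32] area 861  854.5
pulley top bbox [402 201  30  28] area 600  619.0
pulley scene bbox [149 290  41  38] area 1229  1200.0
wheel top bbox [139 196  35  34] area 556  893.5
wheel scene bbox [337 157  32  21] area 390  453.5
block top bbox [342 167  31  18] area 367 [[370, 169], [371, 178], [344, 184], [343, 174], [360, 167]] 354.5
block scene bbox [251 266  29  38] area 685 [[261, 266], [272, 268], [279, 275], [264, 303], [251, 298]] 689.5
stud top bbox [229 211  45  44] area 1058 [[247, 211], [273, 229], [256, 254], [229, 237]] 1046.5
stud scene bbox [261 188  47  36] area 891 [[307, 206], [270, 223], [262, 221], [261, 211], [266, 195], [282, 188], [298, 192]] 1069.5
fat top bbox [160 242  40  41] area 1107 [[191, 242], [199, 273], [168, 282], [160, 252]] 1091.5
fat scene bbox [284 156  36  21] area 483 [[319, 162], [311, 176], [284, 172], [293, 158], [302, 156]] 492.5
slim top bbox [300 218  43  41] area 1057 [[329, 218], [342, 246], [312, 258], [300, 230]] 1042.5
slim scene bbox [212 222  46  27] area 905 [[212, 241], [223, 222], [257, 226], [247, 248], [216, 245]] 886.0
tray top bbox [356 258  45  30] area 866 [[360, 259], [399, 267], [396, 287], [356, 277]] 858.0
tray scene bbox [133 235  54  36] area 1001 [[186, 246], [186, 251], [144, 270], [133, 255], [174, 235]] 988.0
```

View pics/tA.png

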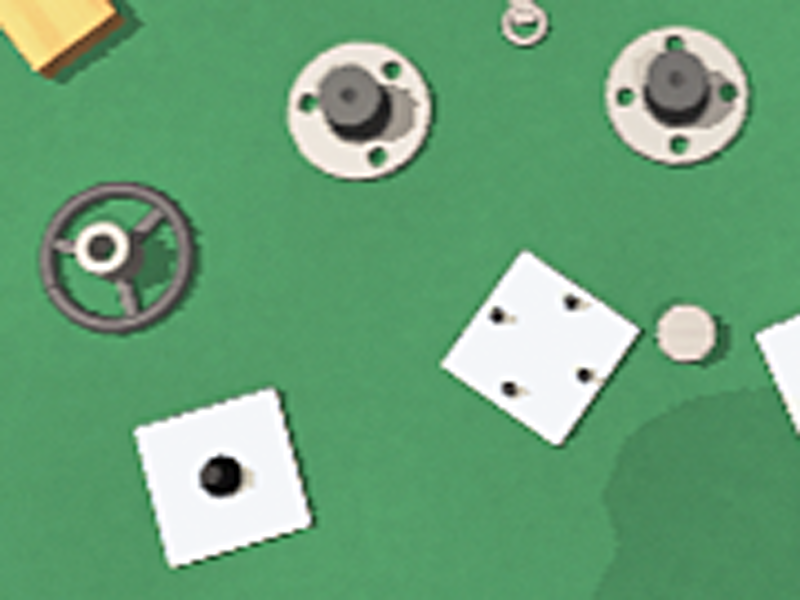

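View pics/tB.png

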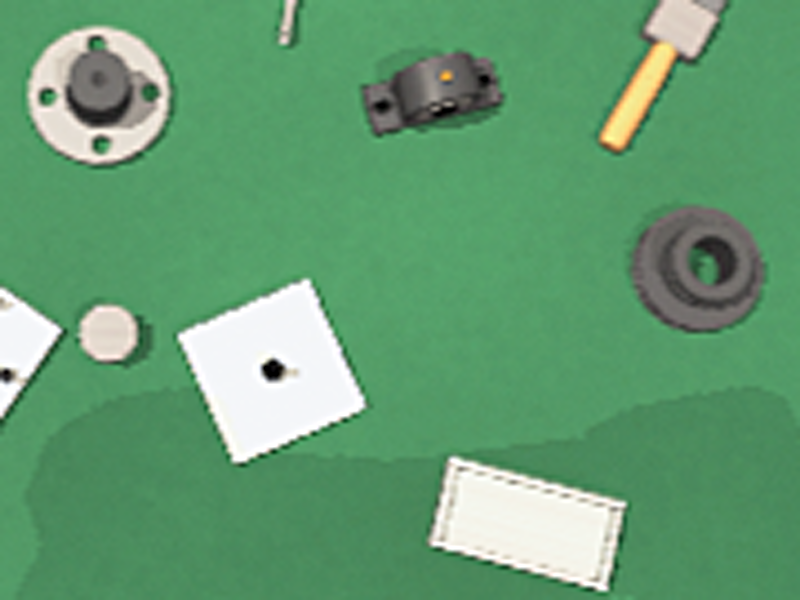

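View pics/sA.png

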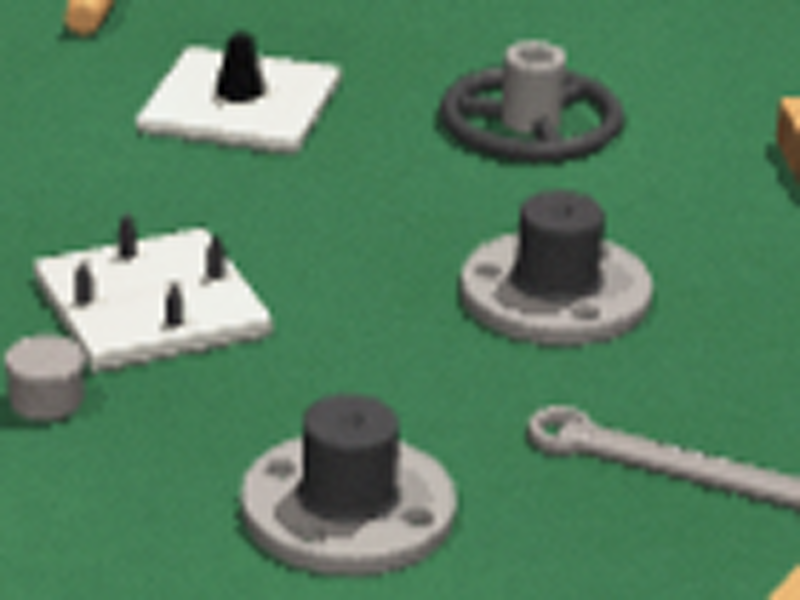

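View pics/sB.png

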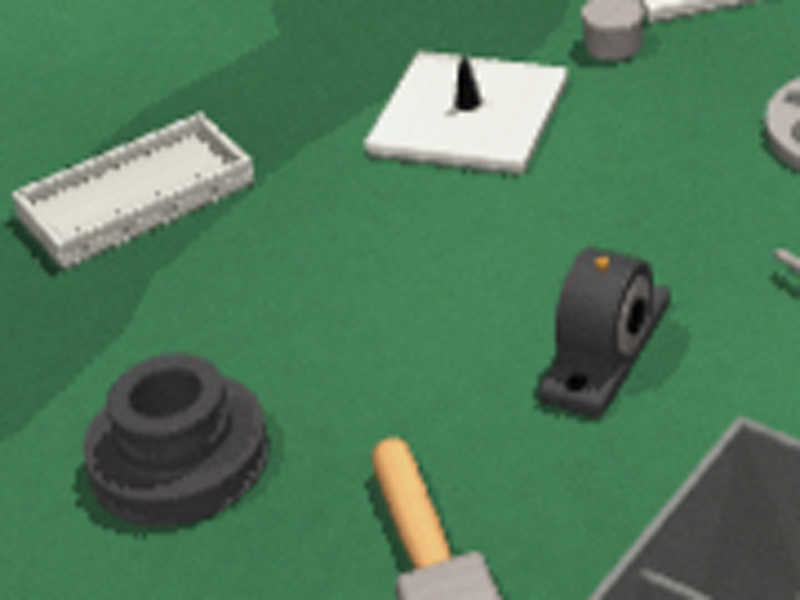

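```bash
cat > fit.py <<'E'
import sys
from h import *
from scipy.optimize import least_squares
A=np.linspace(0,2*np.pi,48,endpoint=False); D=np.c_[np.cos(A),np.sin(A)]
def circ(r,z): return np.c_[r*D,np.full(48,z)]
def box(x,y,z0,z1): return np.array([[a*x/2,b*y/2,c] for a in(-1,1) for b in(-1,1) for c in(z0,z1)])*1e-3
def C(*rz): return np.vstack([circ(r/1e3,z/1e3) for r,z in rz])
hs=np.vstack([np.c_[.029*D[:,0],np.full(48,s*.016),.031+.029*D[:,1]] for s in(-1,1)])
M=dict(flange=C((50,0),(50,10),(22,52)),pulley=C((44,0),(44,18),(28,46),(28,18)),wheel=C((54,2),(55,6),(54,10),(18,44)),
 block=np.vstack([box(96,36,0,12),hs]),
 stud=np.vstack([box(100,100,0,12)]+[C((2,36),(5,26))+[.037*np.cos(a),.037*np.sin(a),0] for a in np.arange(4)*np.pi/2]),
 fat=np.vstack([box(100,100,0,10),C((7,46))]),slim=np.vstack([box(100,100,0,10),C((3,42))]),tray=box(122,62,0,18))
def sup(p): return (p@D.T).max(0)
def world(m,q):
    c,s=np.cos(q[3]),np.sin(q[3]); return M[m]@np.array([[c,s,0],[-s,c,0],[0,0,1]])+q[:3]
def fit(m,obs,q0,fixz=False,rnd=False):
    def f(v):
        q=np.array([v[0],v[1],0 if fixz else v[2],0 if rnd else v[3]])
        return np.concatenate([sup(proj(n,world(m,q)))-sup(h)-.5*np.abs(D).sum(1)*.9 for n,h in obs.items()]+[[1e-3*v[2],1e-3*(v[3]-q0[3])]])
    r=least_squares(f,q0,x_scale=[.01,.01,.01,.1],loss="soft_l1",diff_step=1e-5); return r.x,np.sqrt(np.mean(r.fun**2))
E
cat > run.py <<'E'
from fit import *
names=dict(flange4=((282,176),(321,237)),flange3=((211,180),(357,200)),pulley=((417,215),(169,309)),wheel=((156,213),(353,167)),
 block=((358,175),(266,284)),stud=((252,233),(286,201)),fat=((180,262),(302,166)),slim=((321,238),(235,235)),tray=((379,273),(160,252)))
T=cv2.imread("pics/top0.png");S=cv2.imread("pics/scene0.png"); S[208:,:276]=np.where(np.arange(208,420)[:,None,None]<226, np.where((np.arange(276)>255)[None,:,None],[40,120,40],S[208:,:276]),S[208:,:276])
for k,(a,b) in names.items():
    m=k.rstrip("34"); ob=dict(top=blob(T,*a)[0],scene=blob(S,*b)[0])
    xy=back("top",ob["top"].mean(0),.01)[0]; rnd=m in("flange","pulley","wheel"); y0=0
    if not rnd:
        p=cv2.minAreaRect(ob["top"].astype(np.float32)); bp=back("top",cv2.boxPoints(p),.01); e=bp[1]-bp[0],bp[2]-bp[1]; e=max(e,key=np.linalg.norm); y0=np.arctan2(e[1],e[0])
    q0=[*xy,0,y0]
    print(k,"both",[(np.round(v[:3]*1e3,1),round(v[3],3),round(r,2)) for v,r in[fit(m,ob,q0,rnd=rnd)]],
      *[(n,np.round(fit(m,{n:ob[n]},q0,True,rnd)[0][[0,1]]*1e3,1)) for n in ob])
q=np.array([[97,43],[150,92],[101,144],[47,97]])/4.4444+[260-.4,155-.4]
print(np.round(back("top",q,.007)*1e3,1))
E
python3 run.py
```

```text
flange4 both [(array([644.3,   9.7,   2.4]), np.float64(0.0), np.float64(0.65))] ('top', array([646.3,  11.5])) ('scene', array([642.1,  11.2]))
flange3 both [(array([626.9, 237.1,   2.3]), np.float64(0.0), np.float64(0.57))] ('top', array([628.9, 238.9])) ('scene', array([624.6, 238.7]))
pulley both [(array([ 528.7, -416.3,    2.2]), np.float64(0.0), np.float64(0.48))] ('top', array([ 530.2, -415.4])) ('scene', array([ 526. , -415.6]))
wheel both [(array([516.5, 402.4,   3.2]), np.float64(0.0), np.float64(0.36))] ('top', array([518. , 404.2])) ('scene', array([513. , 406.1]))
block both [(array([ 649.8, -229.3,    3. ]), np.float64(-1.278), np.float64(0.83))] ('top', array([ 652.6, -228.7])) ('scene', array([ 646.4, -227.5]))
stud both [(array([459.5, 101.2,   2.7]), np.float64(-2.147), np.float64(0.54))] ('top', array([461.5, 102.7])) ('scene', array([455.7, 103.3]))
fat both [(array([364.1, 317.5,   2.9]), np.float64(-2.824), np.float64(0.36))] ('top', array([365.1, 319. ])) ('scene', array([360. , 320.8]))
slim both [(array([ 448.8, -116.1,    3. ]), np.float64(-1.137), np.float64(0.52))] ('top', array([ 450.4, -115.3])) ('scene', array([ 444.9, -114.1]))
tray both [(array([ 347.2, -292.4,    2.4]), np.float64(-1.79), np.float64(0.43))] ('top', array([ 348.2, -291.7])) ('scene', array([ 343.6, -291.3]))
[[684.8  13.8]
 [649.3 -25.3]
 [610.    8.9]
 [643.6  48.7]]
```

>>> {"api": "move_arm", "payload": {
  "moves": [
    [355,185,-125,0.62],
    [355,185,-125,0.62],
    [355,185,-125,0.62],
    [355,185,-125,0.62],
    [355,185,-125,0.62],
    [355,185,-125,0.62],
    [355,185,-125,0.62],
    [355,185,-125,0.62],
    [355,185,-125,0.62],
    [355,185,-125,0.62],
    [355,185,-125,0.62],
    [355,185,-125,0.62]
  ],
  "gripper": 1,
  "newtons": 50
}}

```text
clock: 1.6
position: [0.5279, -0.4159, 0.1206]
tool_rot: [3.141, 0.0, 0.9]
force: [-0.7, -0.1, 0.8]
grip_width: 0.0856
finger_force: 0.0
```

>>> {"api": "move_arm", "payload": {
  "moves": [
    [0,0,-40,0],
    [0,0,-70,0],
    [0,0,-83,0],
    [0,0,-83,0]
  ]
}}

```text
clock: 2.1
position: [0.528, -0.4155, 0.0371]
tool_rot: [-3.141, 0.0, 0.901]
force: [0.2, -0.3, 0.2]
grip_width: 0.0852
finger_force: 0.0
```

```bash
cat > snap.py <<'E'
import sys
from workcell import grab_frame
import cv2
from h import *
# usage: snap.py tag x y z  -> side-by-side crops of both views around a world point
X=[float(a)/1e3 for a in sys.argv[2:5]]; o=[]
for n in("top","scene"):
    im=grab_frame(n); cv2.imwrite(f"pics/{sys.argv[1]}_{n}.png",im)
    u,v=proj(n,X)[0].astype(int); u=min(max(u,40),520);v=min(max(v,40),380)
    o.append(cv2.resize(im[v-40:v+40,u-40:u+40],(400,400),interpolation=cv2.INTER_CUBIC)); print(n,"crop origin",u-40,v-40,"x5")
cv2.imwrite(f"pics/{sys.argv[1]}.png",np.hstack(o))
E
python3 snap.py p1 528 -416 40
```

```text
top crop origin 379 174 x5
scene crop origin 127 260 x5
```

View pics/p1.png

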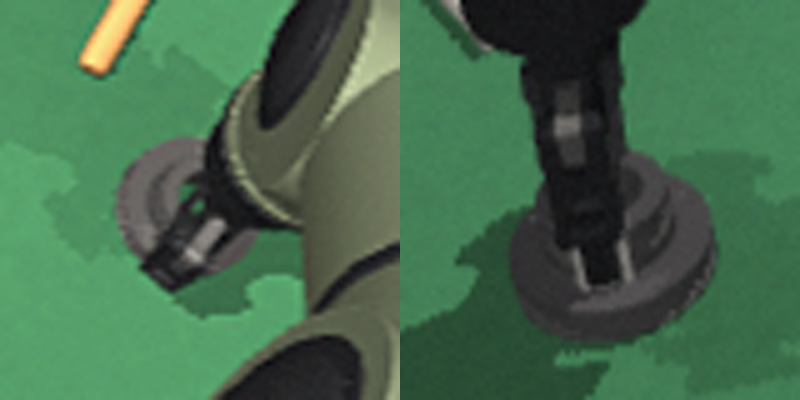

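Shows the fingers straddling the pulley's small step. Grip and lift.

>>> {"api": "move_arm", "payload": {
  "moves": [
    [0,0,0,0],
    [0,0,0,0],
    [0,0,0,0],
    [0,0,0,0],
    [0,0,0,0],
    [0,0,0,0],
    [0,0,0,0],
    [0,0,0,0]
  ],
  "gripper": 0,
  "newtons": 60
}}

```text
clock: 3.2
position: [0.5284, -0.4157, 0.0384]
tool_rot: [3.141, 0.0, 0.901]
force: [-3.0, 2.5, 10.5]
grip_width: 0.0532
finger_force: 63.4
```

>>> {"api": "move_arm", "payload": {
  "moves": [
    [0,0,15,0],
    [0,0,50,0],
    [0,0,100,0],
    [0,0,100,0]
  ]
}}

```text
clock: 3.7
position: [0.5298, -0.4167, 0.142]
tool_rot: [3.135, -0.0, 0.901]
force: [0.4, 0.6, -5.8]
grip_width: 0.0532
finger_force: 65.8
```

```bash
python3 snap.py p2 530 -417 125; python3 -c "
from workcell import monitor;s=monitor.observe();print(s['moment'],s['force'],s['tool_rot'])"
```

```text
top crop origin 389 168 x5
scene crop origin 121 230 x5
[-6.62092908e-06  4.89360379e-02  4.51115395e-02] [-0.55628322  1.31687997 -5.35968689] [3.14125322e+00 1.07428043e-04 9.00749048e-01]
```

View pics/p2.png

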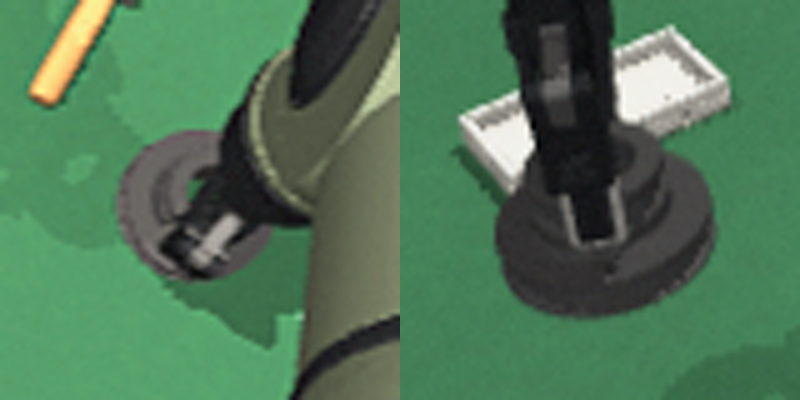

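>>> {"api": "move_arm", "payload": {
  "moves": [
    [-5,60,0,0.1],
    [-10,120,0,0.2],
    [-15,180,0,0.3],
    [-20,240,0,0.4],
    [-25,300,0,0.5],
    [-28,350,0,0.6],
    [-35,400,0,0.65],
    [-55,455,0,0.7],
    [-80,510,0,0.75],
    [-105,565,0,0.8],
    [-125,620,0,0.9],
    [-145,680,0,1.0]
  ]
}}

```text
clock: 5.3
position: [0.3821, 0.2648, 0.1366]
tool_rot: [-3.14, 0.001, 1.904]
force: [1.7, -0.0, -5.5]
grip_width: 0.0529
finger_force: 66.3
```

>>> {"api": "move_arm", "payload": {
  "moves": [
    [-20,56,-20,0],
    [-20,56,-20,0],
    [-20,56,-20,0],
    [-20,56,-20,0]
  ]
}}

```text
clock: 5.8
position: [0.3638, 0.3186, 0.1171]
tool_rot: [-3.141, 0.001, 1.899]
force: [0.1, -0.1, -4.5]
grip_width: 0.0528
finger_force: 66.3
```

>>> {"api": "move_arm", "payload": {
  "moves": [
    [0,0,-20,0],
    [0,0,-40,0],
    [0,0,-52,0],
    [0,0,-57,0],
    [0,0,-57,0],
    [0,0,-57,0]
  ]
}}

```text
clock: 6.55
position: [0.3637, 0.3199, 0.0608]
tool_rot: [3.141, -0.0, 1.901]
force: [-0.1, -0.1, -5.4]
grip_width: 0.0532
finger_force: 66.3
```

```bash
python3 snap.py p3 363 319 40
```

```text
top crop origin 137 221 x5
scene crop origin 262 118 x5
```

View pics/p3.png

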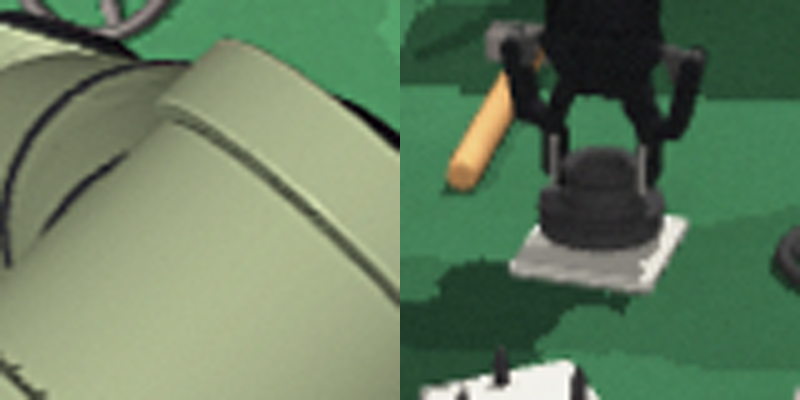

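The pulley is over the fat cone, level, with no side force. Lower it gently.

>>> {"api": "move_arm", "payload": {
  "moves": [
    [0,0,-3,0],
    [0,0,-6,0],
    [0,0,-9,0],
    [0,0,-9,0],
    [0,0,-9,0]
  ]
}}

```text
clock: 7.28
position: [0.3634, 0.3198, 0.0513]
tool_rot: [-3.141, 0.0, 1.901]
force: [0.5, 0.0, -5.5]
grip_width: 0.0533
finger_force: 66.3
```

>>> {"api": "move_arm", "payload": {
  "moves": [
    [0,0,-1,0],
    [0,0,-2,0],
    [0,0,-2,0],
    [0,0,-2,0]
  ]
}}

```text
clock: 7.78
position: [0.3634, 0.3198, 0.0493]
tool_rot: [3.142, -0.0, 1.901]
force: [-0.6, 0.5, -5.1]
grip_width: 0.0533
finger_force: 66.3
```

>>> {"api": "move_arm", "payload": {
  "moves": [
    [0,0,-1,0],
    [0,0,-1,0],
    [0,0,-1,0],
    [0,0,-1,0]
  ]
}}

```text
clock: 8.28
position: [0.3634, 0.3198, 0.0484]
tool_rot: [3.141, 0.0, 1.901]
force: [-2.3, -1.1, 3.6]
grip_width: 0.0533
finger_force: 67.5
```

>>> {"api": "move_arm", "payload": {
  "moves": [
    [0,0,0,0],
    [0,0,0,0],
    [0,0,0,0],
    [0,0,0,0],
    [0,0,0,0],
    [0,0,0,0]
  ],
  "gripper": 1
}}

```text
clock: 9.02
position: [0.3634, 0.3198, 0.0483]
tool_rot: [-3.142, 0.0, 1.901]
force: [-0.1, -0.7, -0.4]
grip_width: 0.0855
finger_force: 0.0
```

>>> {"api": "move_arm", "payload": {
  "moves": [
    [0,0,20,0],
    [0,0,70,0],
    [40,20,90,0.1],
    [75,45,90,0.2],
    [105,65,90,0.2],
    [152,85,90,0.2],
    [152,85,90,0.2],
    [152,85,90,0.2]
  ]
}}

```text
clock: 10.02
position: [0.5147, 0.4046, 0.1379]
tool_rot: [-3.14, -0.0, 2.101]
force: [-0.6, -0.1, 0.4]
grip_width: 0.0854
finger_force: 0.0
```

```bash
python3 - <<'E'
from workcell import grab_frame
from fit import *
S=grab_frame("scene");T=grab_frame("top")
cv2.imwrite("pics/p4_scene.png",S);cv2.imwrite("pics/p4_top.png",T)
a=S[126:206,262:342];b=T[221:301,137:217]
cv2.imwrite("pics/p4.png",np.hstack([cv2.resize(b,(400,400),interpolation=cv2.INTER_CUBIC),cv2.resize(a,(400,400),interpolation=cv2.INTER_CUBIC)]))
E
```

```text
(no output)
```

View pics/p4.png

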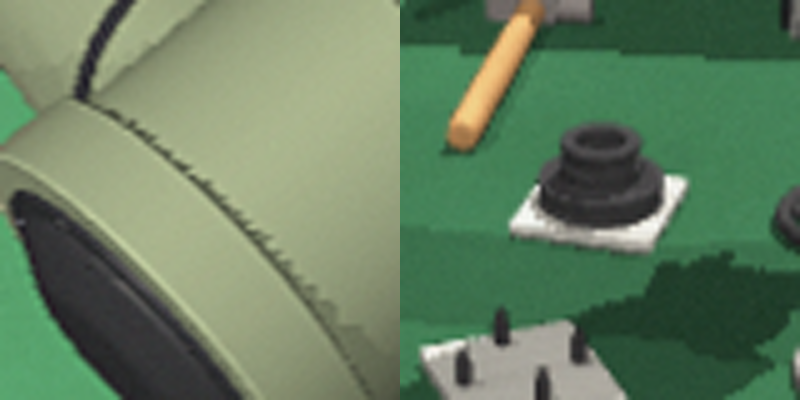

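The pulley sits flat and centred on the fat-cone jig. Now the handwheel.

>>> {"api": "move_arm", "payload": {
  "moves": [
    [0,0,-40,0],
    [0,0,-80,0],
    [0,0,-104,0],
    [0,0,-104,0],
    [0,0,-104,0]
  ]
}}

```text
clock: 10.75
position: [0.5158, 0.4054, 0.0357]
tool_rot: [3.14, -0.0, 2.101]
force: [-0.8, 1.1, 0.3]
grip_width: 0.0854
finger_force: 0.0
```

>>> {"api": "move_arm", "payload": {
  "moves": [
    [0,0,0,0],
    [0,0,0,0],
    [0,0,0,0],
    [0,0,0,0],
    [0,0,0,0],
    [0,0,0,0],
    [0,0,0,0],
    [0,0,0,0],
    [0,0,0,0]
  ],
  "gripper": 0
}}

```text
clock: 11.88
position: [0.5158, 0.405, 0.0352]
tool_rot: [3.141, -0.0, 2.1]
force: [-1.3, -2.1, 10.2]
grip_width: 0.034
finger_force: 59.0
```

>>> {"api": "move_arm", "payload": {
  "moves": [
    [0,0,15,0],
    [0,0,50,0],
    [0,0,95,0],
    [0,-50,100,-0.1],
    [-10,-110,100,-0.2],
    [-20,-170,100,-0.3],
    [-30,-230,100,-0.4],
    [-40,-290,100,-0.5],
    [-50,-350,100,-0.6],
    [-60,-410,100,-0.6],
    [-65,-470,100,-0.6],
    [-68,-520,100,-0.6]
  ]
}}

```text
clock: 13.38
position: [0.4468, -0.1175, 0.135]
tool_rot: [3.141, 0.0, 1.5]
force: [1.6, -0.2, -5.2]
grip_width: 0.0344
finger_force: 61.0
```

>>> {"api": "move_arm", "payload": {
  "moves": [
    [0,0,-15,0],
    [0,0,-30,0],
    [0,0,-30,0],
    [0,0,-30,0],
    [0,0,-30,0]
  ]
}}

```text
clock: 14.0
position: [0.4478, -0.1147, 0.1047]
tool_rot: [3.141, 0.0, 1.502]
force: [-0.2, -0.7, -4.6]
grip_width: 0.0343
finger_force: 61.0
```

```bash
python3 snap.py w1 448 -115 60
```

```text
top crop origin 282 196 x5
scene crop origin 194 178 x5
```

View pics/w1.png

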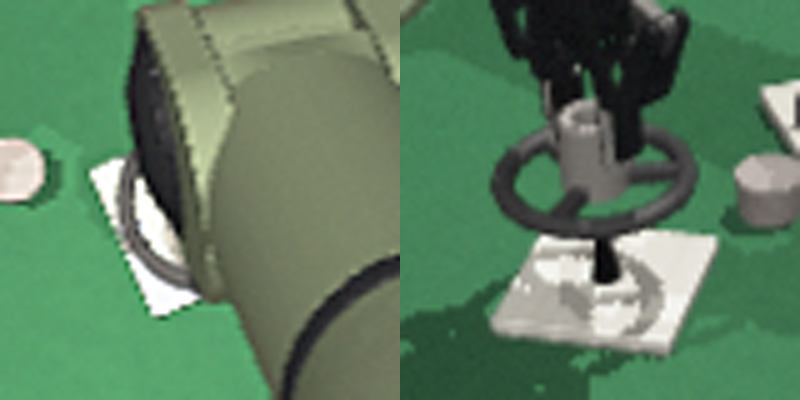

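>>> {"api": "move_arm", "payload": {
  "moves": [
    [0,0,-12,0],
    [0,0,-24,0],
    [0,0,-33,0],
    [0,0,-40,0],
    [0,0,-40,0],
    [0,0,-40,0]
  ]
}}

```text
clock: 14.85
position: [0.4476, -0.1152, 0.0645]
tool_rot: [3.141, 0.0, 1.501]
force: [0.2, 0.6, -4.2]
grip_width: 0.034
finger_force: 61.0
```

>>> {"api": "move_arm", "payload": {
  "moves": [
    [0,0,-4,0],
    [0,0,-8,0],
    [0,0,-12,0],
    [0,0,-15,0],
    [0,0,-15,0],
    [0,0,-15,0]
  ]
}}

```text
clock: 15.6
position: [0.4475, -0.1152, 0.0493]
tool_rot: [3.142, -0.0, 1.501]
force: [0.1, 0.6, -5.2]
grip_width: 0.0341
finger_force: 61.1
```

>>> {"api": "move_arm", "payload": {
  "moves": [
    [0,0,-1.5,0],
    [0,0,-3,0],
    [0,0,-3,0],
    [0,0,-3,0],
    [0,0,-3,0]
  ]
}}

```text
clock: 16.23
position: [0.4474, -0.1152, 0.0463]
tool_rot: [-3.142, 0.0, 1.501]
force: [-0.5, 0.2, -4.1]
grip_width: 0.0343
finger_force: 61.1
```

>>> {"api": "move_arm", "payload": {
  "moves": [
    [0,0,-1,0],
    [0,0,-1,0],
    [0,0,-1,0],
    [0,0,-1,0]
  ]
}}

```text
clock: 16.73
position: [0.4475, -0.1152, 0.0453]
tool_rot: [3.142, 0.0, 1.501]
force: [-0.1, -0.1, -2.8]
grip_width: 0.0338
finger_force: 61.2
```

>>> {"api": "move_arm", "payload": {
  "moves": [
    [0,0,-0.6,0],
    [0,0,-0.6,0],
    [0,0,-0.6,0]
  ]
}}

```text
clock: 17.1
position: [0.4474, -0.1153, 0.0451]
tool_rot: [3.141, 0.0, 1.501]
force: [-4.5, 0.5, 12.7]
grip_width: 0.034
finger_force: 62.8
```

>>> {"api": "move_arm", "payload": {
  "moves": [
    [0,0,0,0],
    [0,0,0,0],
    [0,0,0,0],
    [0,0,0,0],
    [0,0,0,0],
    [0,0,0,0]
  ],
  "gripper": 1
}}

```text
clock: 17.85
position: [0.4474, -0.1152, 0.0447]
tool_rot: [-3.142, 0.0, 1.501]
force: [-1.0, 0.3, 0.3]
grip_width: 0.0854
finger_force: 0.0
```

>>> {"api": "move_arm", "payload": {
  "moves": [
    [0,0,20,0],
    [0,0,60,0],
    [50,-20,80,0.15],
    [100,-50,80,0.3],
    [150,-85,80,0.36],
    [202,-113,80,0.36],
    [202,-113,80,0.36],
    [202,-113,80,0.36]
  ]
}}

```text
clock: 18.85
position: [0.6488, -0.2277, 0.1241]
tool_rot: [-3.141, -0.001, 1.861]
force: [0.1, -0.6, 0.5]
grip_width: 0.085
finger_force: 0.0
```

>>> {"api": "move_arm", "payload": {
  "moves": [
    [0,0,-30,0],
    [0,0,-60,0],
    [0,0,-88,0],
    [0,0,-88,0],
    [0,0,-88,0]
  ]
}}

```text
clock: 19.48
position: [0.6497, -0.228, 0.0381]
tool_rot: [3.141, 0.001, 1.861]
force: [-0.5, -0.1, 0.9]
grip_width: 0.0851
finger_force: 0.0
```

```bash
python3 - <<'E'
from workcell import grab_frame
from fit import *
S=grab_frame("scene");cv2.imwrite("pics/b1_scene.png",S)
a=S[194:274,194:274];b=S[245:325,226:306]
cv2.imwrite("pics/b1.png",np.hstack([cv2.resize(c,(400,400),interpolation=cv2.INTER_CUBIC) for c in(a,b)]))
E
```

```text
(no output)
```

View pics/b1.png

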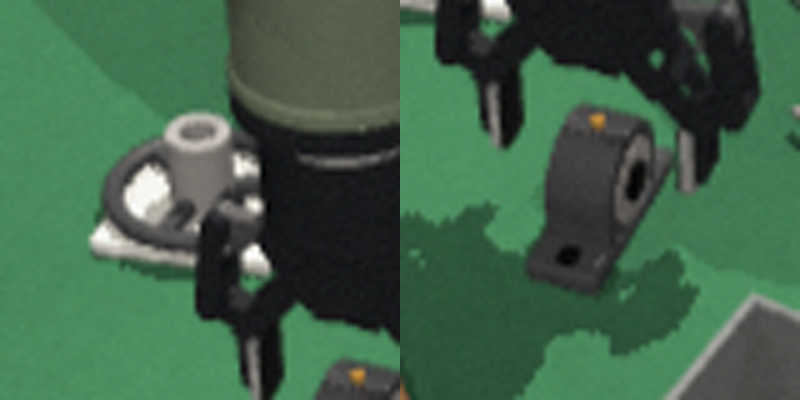

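The handwheel is flat on its jig, and the fingers straddle the pillow block squarely. Grip, lift.

>>> {"api": "move_arm", "payload": {
  "moves": [
    [0,0,0,0],
    [0,0,0,0],
    [0,0,0,0],
    [0,0,0,0],
    [0,0,0,0],
    [0,0,0,0],
    [0,0,0,0],
    [0,0,0,0],
    [0,0,0,0]
  ],
  "gripper": 0
}}

```text
clock: 20.65
position: [0.6497, -0.2283, 0.0372]
tool_rot: [3.141, 0.0, 1.861]
force: [-0.5, -0.0, 5.3]
grip_width: 0.0316
finger_force: 59.7
```

>>> {"api": "move_arm", "payload": {
  "moves": [
    [0,0,15,0],
    [0,0,50,0],
    [0,0,80,0],
    [0,0,80,0]
  ]
}}

```text
clock: 21.15
position: [0.6505, -0.2285, 0.1195]
tool_rot: [3.138, 0.002, 1.861]
force: [0.0, 0.9, -4.9]
grip_width: 0.0316
finger_force: 60.4
```

>>> {"api": "move_arm", "payload": {
  "moves": [
    [-50,-12,0,-0.1],
    [-100,-24,0,-0.2],
    [-150,-35,0,-0.3],
    [-200,-46,0,-0.4],
    [-250,-56,0,-0.5],
    [-303.5,-63.5,0,-0.51],
    [-303.5,-63.5,-20,-0.51],
    [-303.5,-63.5,-40,-0.51],
    [-303.5,-63.5,-40,-0.51],
    [-303.5,-63.5,-40,-0.51]
  ]
}}

```text
clock: 22.4
position: [0.346, -0.2916, 0.0769]
tool_rot: [-3.141, -0.0, 1.351]
force: [-0.6, -0.1, -4.2]
grip_width: 0.0315
finger_force: 61.4
```

```bash
python3 snap.py b2 346 -291 45
```

```text
top crop origin 340 232 x5
scene crop origin 118 200 x5
```

View pics/b2.png

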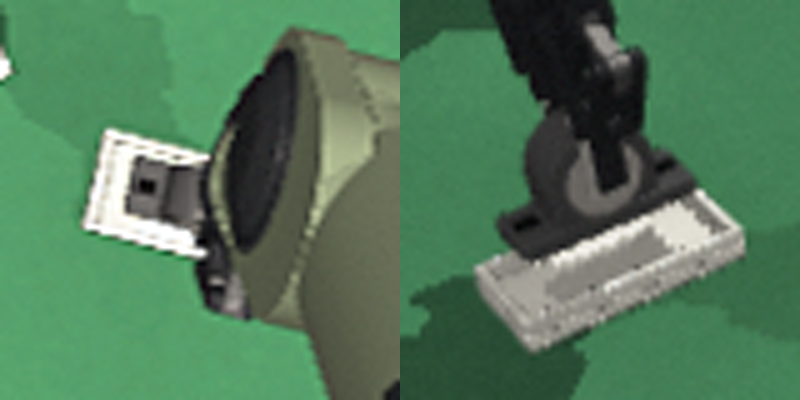

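Parallel with the tray and above its middle. Lower it.

>>> {"api": "move_arm", "payload": {
  "moves": [
    [0,0,-8,0],
    [0,0,-16,0],
    [0,0,-24,0],
    [0,0,-29,0],
    [0,0,-29,0],
    [0,0,-29,0],
    [0,0,-29,0]
  ]
}}

```text
clock: 23.38
position: [0.346, -0.2918, 0.0479]
tool_rot: [3.141, 0.0, 1.351]
force: [0.1, -0.0, -4.5]
grip_width: 0.0314
finger_force: 61.6
```

>>> {"api": "move_arm", "payload": {
  "moves": [
    [0,0,-1,0],
    [0,0,-2,0],
    [0,0,-2,0],
    [0,0,-2,0]
  ]
}}

```text
clock: 23.88
position: [0.3459, -0.2917, 0.0457]
tool_rot: [-3.142, -0.0, 1.351]
force: [-0.5, -0.5, -4.3]
grip_width: 0.0314
finger_force: 61.6
```

>>> {"api": "move_arm", "payload": {
  "moves": [
    [0,0,-0.8,0],
    [0,0,-0.8,0],
    [0,0,-0.8,0],
    [0,0,-0.8,0]
  ]
}}

```text
clock: 24.38
position: [0.346, -0.2918, 0.045]
tool_rot: [3.141, 0.0, 1.351]
force: [-0.3, 0.1, 6.1]
grip_width: 0.0311
finger_force: 62.7
```

>>> {"api": "move_arm", "payload": {
  "moves": [
    [0,0,0,0],
    [0,0,0,0],
    [0,0,0,0],
    [0,0,0,0],
    [0,0,0,0],
    [0,0,0,0]
  ],
  "gripper": 1
}}

```text
clock: 25.12
position: [0.3459, -0.2917, 0.0449]
tool_rot: [-3.142, -0.0, 1.351]
force: [0.7, 0.2, -1.2]
grip_width: 0.0853
finger_force: 0.0
```

>>> {"api": "move_arm", "payload": {
  "moves": [
    [0,0,20,0],
    [0,0,70,0],
    [40,40,85,0.1],
    [80,85,85,0.2],
    [125,125,85,0.2],
    [165,170,85,0.2],
    [210,210,85,0.2],
    [250,255,85,0.2],
    [298,303,85,0.2],
    [298,303,85,0.2],
    [298,303,85,0.2]
  ]
}}

```text
clock: 26.5
position: [0.6435, 0.0114, 0.1294]
tool_rot: [-3.141, 0.0, 1.551]
force: [-1.5, -0.3, -0.2]
grip_width: 0.0857
finger_force: 0.0
```

>>> {"api": "move_arm", "payload": {
  "moves": [
    [0,0,-30,0],
    [0,0,-60,0],
    [0,0,-91,0],
    [0,0,-91,0],
    [0,0,-91,0]
  ]
}}

```text
clock: 27.12
position: [0.6442, 0.0105, 0.0402]
tool_rot: [3.141, 0.0, 1.55]
force: [-0.3, 0.3, 0.2]
grip_width: 0.0857
finger_force: 0.0
```

>>> {"api": "move_arm", "payload": {
  "moves": [
    [0,0,0,0],
    [0,0,0,0],
    [0,0,0,0],
    [0,0,0,0],
    [0,0,0,0],
    [0,0,0,0],
    [0,0,0,0],
    [0,0,0,0],
    [0,0,0,0]
  ],
  "gripper": 0,
  "newtons": 25
}}

```text
clock: 28.25
position: [0.6444, 0.0112, 0.0397]
tool_rot: [3.14, 0.0, 1.551]
force: [-2.0, -1.0, 8.1]
grip_width: 0.0433
finger_force: 24.5
```

>>> {"api": "move_arm", "payload": {
  "moves": [
    [0,0,0,0],
    [0,0,0,0],
    [0,0,0,0],
    [0,0,0,0],
    [0,0,0,0],
    [0,0,0,0]
  ],
  "gripper": 1
}}

```text
clock: 29.0
position: [0.6439, 0.0113, 0.0389]
tool_rot: [-3.142, 0.0, 1.551]
force: [0.2, -0.0, 0.2]
grip_width: 0.0856
finger_force: 0.0
```

>>> {"api": "move_arm", "payload": {
  "moves": [
    [0,0,0,0.17],
    [0,0,0,0.34],
    [0,0,0,0.51],
    [0,0,0,0.68],
    [0,0,0,0.85],
    [0,0,0,1.02],
    [0,0,0,1.19],
    [0,0,0,1.36],
    [0,0,0,1.5],
    [0,0,0,1.57],
    [0,0,0,1.57],
    [0,0,0,1.57]
  ]
}}

```text
clock: 30.5
position: [0.6439, 0.0112, 0.0389]
tool_rot: [-3.141, 0.0, 3.119]
force: [-0.6, -0.8, 0.2]
grip_width: 0.0853
finger_force: 0.0
```

>>> {"api": "move_arm", "payload": {
  "moves": [
    [0,0,0,0],
    [0,0,0,0],
    [0,0,0,0],
    [0,0,0,0],
    [0,0,0,0],
    [0,0,0,0],
    [0,0,0,0],
    [0,0,0,0],
    [0,0,0,0]
  ],
  "gripper": 0,
  "newtons": 25
}}

```text
clock: 31.62
position: [0.6439, 0.0112, 0.0391]
tool_rot: [-3.141, 0.0, 3.121]
force: [-2.0, -1.1, 5.1]
grip_width: 0.0429
finger_force: 25.5
```

>>> {"api": "move_arm", "payload": {
  "moves": [
    [0,0,0,0],
    [0,0,0,0],
    [0,0,0,0],
    [0,0,0,0],
    [0,0,0,0],
    [0,0,0,0]
  ],
  "gripper": 1
}}

```text
clock: 32.38
position: [0.6439, 0.0113, 0.0389]
tool_rot: [-3.142, -0.0, 3.121]
force: [0.4, -0.1, 0.1]
grip_width: 0.0854
finger_force: 0.0
```

>>> {"api": "move_arm", "payload": {
  "moves": [
    [0,0,30,0],
    [0,0,80,0],
    [0,-50,100,0],
    [0,-100,100,0],
    [-10,-160,100,0],
    [-20,-220,100,0],
    [-30,-280,100,0],
    [-30,-280,100,0]
  ]
}}

```text
clock: 33.38
position: [0.6121, -0.2747, 0.1382]
tool_rot: [-3.14, -0.001, 3.113]
force: [0.1, 0.4, -0.5]
grip_width: 0.0856
finger_force: 0.0
```

```bash
python3 - <<'E'
from workcell import grab_frame
from fit import *
T=grab_frame("top");S=grab_frame("scene");cv2.imwrite("pics/f1_top.png",T);cv2.imwrite("pics/f1_scene.png",S)
cv2.imwrite("pics/f1.png",np.hstack([cv2.resize(c,(400,400),interpolation=cv2.INTER_CUBIC) for c in(T[137:217,242:322],S[197:277,281:361])]))
for a,b in [((282,176),(321,237))]:
    ob=dict(top=blob(T,*a)[0],scene=blob(S,*b)[0]); q0=[.645,.011,0,0]
    for n,o in (("both",ob),("top",dict(top=ob["top"])),("scene",dict(scene=ob["scene"]))):
        v,r=fit("flange",o,q0,n!="both",True); print(n,np.round(v[:3]*1e3,1),r)
E
```

```text
both [644.2   9.8   2.5] 0.6314331361710894
top [646.3  11.6   0. ] 0.6367413983890124
scene [641.9  11.5   0. ] 0.33719283955133034
```

View pics/f1.png

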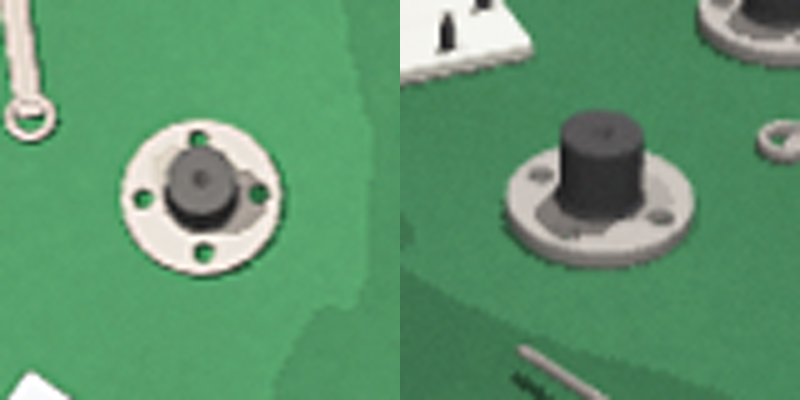

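```bash
python3 - <<'E'
from fit import *
T=cv2.imread("pics/top0.png");F=cv2.imread("pics/f1_top.png")
def cents(img,c,rad,test):
    m=np.zeros(img.shape[:2],np.uint8); cv2.circle(m,c,rad,1,-1)
    m&=test(img); n,l,s,ce=cv2.connectedComponentsWithStats(m,connectivity=4)
    # intensity-weighted
    return [(ce[i],s[i,4]) for i in range(1,n)]
def ang(P,z):
    W=back("top",np.array(P),z); W-=W.mean(0); a=np.arctan2(W[:,1],W[:,0]); return np.degrees(np.angle(np.exp(4j*a).mean())/4),np.round(np.linalg.norm(W,axis=1)*1e3,1)
d=cents(T,(252,233),17,lambda i:(i.max(2)<130).astype(np.uint8)); print(d)
print("stud",ang([p for p,a in d if a>1],.028))
h=cents(F,(282,177),14,lambda i:((i[...,1]>1.2*i[...,2])).astype(np.uint8)); print(h)
print("fl",ang([p for p,a in h if a>1],.008))
E
```

```text
[(array([259., 218.]), np.int32(1)), (array([258.        , 222.71428571]), np.int32(7)), (array([241.25, 225.75]), np.int32(8)), (array([260.83333333, 238.83333333]), np.int32(6)), (array([268., 238.]), np.int32(1)), (array([266.5, 240. ]), np.int32(4)), (array([244.125, 241.875]), np.int32(8)), (array([264.5, 243. ]), np.int32(4)), (array([263., 245.]), np.int32(1)), (array([262., 246.]), np.int32(1)), (array([261., 247.]), np.int32(1))]
stud (np.float64(-31.747273234306913), array([39.6, 54.2, 18.8, 35.8, 41. , 35.6]))
[(array([281. , 164.5]), np.int32(6)), (array([293.5, 175.5]), np.int32(12)), (array([270.36363636, 176.45454545]), np.int32(11)), (array([282.25      , 187.33333333]), np.int32(12))]
fl (np.float64(4.259320213293499), array([37.9, 37.5, 36.5, 37.4]))
```

>>> {"api": "move_arm", "payload": {
  "moves": [
    [5,50,0,0],
    [10,110,0,0],
    [20,170,0,0],
    [30,230,0,0],
    [30,280,0,0],
    [30,280,0,0],
    [30,280,-40,0],
    [30,280,-80,0],
    [30,280,-100,0],
    [30,280,-100,0],
    [30,280,-100,0]
  ]
}}

```text
clock: 34.85
position: [0.6446, 0.0115, 0.0403]
tool_rot: [3.141, 0.002, 3.121]
force: [0.5, -1.1, 0.9]
grip_width: 0.0854
finger_force: 0.0
```

>>> {"api": "move_arm", "payload": {
  "moves": [
    [0,0,0,0],
    [0,0,0,0],
    [0,0,0,0],
    [0,0,0,0],
    [0,0,0,0],
    [0,0,0,0],
    [0,0,0,0],
    [0,0,0,0],
    [0,0,0,0]
  ],
  "gripper": 0,
  "newtons": 60
}}

```text
clock: 35.98
position: [0.6442, 0.0112, 0.0398]
tool_rot: [-3.141, 0.001, 3.121]
force: [-4.6, -1.6, 10.8]
grip_width: 0.0421
finger_force: 59.9
```

>>> {"api": "move_arm", "payload": {
  "moves": [
    [0,0,15,0],
    [0,0,50,0],
    [0,0,75,0],
    [0,0,75,0]
  ]
}}

```text
clock: 36.48
position: [0.6448, 0.0112, 0.1158]
tool_rot: [-3.141, 0.003, 3.12]
force: [-0.2, -0.5, -6.4]
grip_width: 0.0422
finger_force: 62.4
```

>>> {"api": "move_arm", "payload": {
  "moves": [
    [-45,22,0,-0.13],
    [-90,45,0,-0.3],
    [-135,67,0,-0.45],
    [-185.4,91.5,0,-0.6],
    [-185.4,91.5,0,-0.652],
    [-185.4,91.5,-15,-0.652],
    [-185.4,91.5,-25,-0.652],
    [-185.4,91.5,-25,-0.652],
    [-185.4,91.5,-25,-0.652],
    [-185.4,91.5,-25,-0.652]
  ]
}}

```text
clock: 37.72
position: [0.4587, 0.1028, 0.0891]
tool_rot: [3.141, 0.0, 2.469]
force: [0.2, -0.1, -4.5]
grip_width: 0.0426
finger_force: 62.8
```

```bash
python3 - <<'E'
from workcell import grab_frame, monitor
from fit import *
S=grab_frame("scene");T=grab_frame("top");cv2.imwrite("pics/f2_scene.png",S);cv2.imwrite("pics/f2_top.png",T)
u,v=proj("scene",[.459,.103,.04])[0].astype(int)
cv2.imwrite("pics/f2.png",cv2.resize(S[v-30:v+30,u-40:u+40],(800,600),interpolation=cv2.INTER_CUBIC)); print(u-40,v-30,"x10")
s=monitor.observe();print(s["position"],s["tool_rot"])
# predicted positions of hole tops/bottoms and stud tips, crop pixels
def c(p): return np.round((proj("scene",p)-[u-40,v-30]+.5)*10).astype(int).tolist()
zf=s["position"][2]-.0397
a=np.arange(4)*np.pi/2-.578; ring=np.c_[.037*np.cos(a),.037*np.sin(a),0*a]+[.4586,.1028,0]
print("tips",c(ring+[0,0,.036]),"holes top",c(ring+[0,0,zf+.01]))
E
```

```text
246 162 x10
[0.45868126 0.10272936 0.08909389] [3.14128683e+00 2.75708989e-04 2.46866615e+00]
tips [[452, 379], [524, 297], [368, 262], [293, 342]] holes top [[451, 310], [524, 230], [367, 196], [291, 274]]
```

View pics/f2.png

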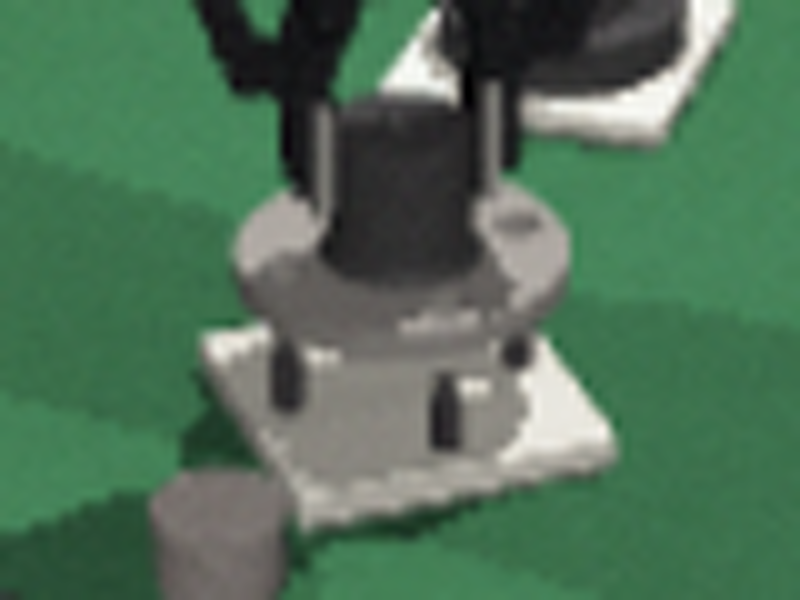

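Stud tips sit under the holes within about 2 mm (front stud tip at crop (445,377), the visible hole at (518,222), both as predicted). Lower while watching the force.

>>> {"api": "move_arm", "payload": {
  "moves": [
    [0,0,-5,0],
    [0,0,-10,0],
    [0,0,-13,0],
    [0,0,-16,0],
    [0,0,-19,0],
    [0,0,-19,0],
    [0,0,-19,0]
  ]
}}

```text
clock: 38.7
position: [0.4585, 0.1028, 0.0699]
tool_rot: [3.142, 0.0, 2.469]
force: [-0.0, -0.3, -5.8]
grip_width: 0.0425
finger_force: 62.8
```

>>> {"api": "move_arm", "payload": {
  "moves": [
    [0,0,-2,0],
    [0,0,-4,0],
    [0,0,-6,0],
    [0,0,-6,0],
    [0,0,-6,0]
  ]
}}

```text
clock: 39.33
position: [0.4585, 0.1028, 0.0639]
tool_rot: [-3.142, -0.0, 2.469]
force: [-0.1, -0.0, -5.3]
grip_width: 0.0424
finger_force: 62.8
```

>>> {"api": "move_arm", "payload": {
  "moves": [
    [0,0,-2,0],
    [0,0,-4,0],
    [0,0,-6,0],
    [0,0,-8,0],
    [0,0,-10,0],
    [0,0,-10,0],
    [0,0,-10,0]
  ]
}}

```text
clock: 40.2
position: [0.4585, 0.1028, 0.0539]
tool_rot: [-3.142, 0.0, 2.469]
force: [-0.3, 0.4, -4.9]
grip_width: 0.0421
finger_force: 62.8
```

>>> {"api": "move_arm", "payload": {
  "moves": [
    [0,0,-1,0],
    [0,0,-2,0],
    [0,0,-2,0],
    [0,0,-2,0],
    [0,0,-2,0]
  ]
}}

```text
clock: 40.83
position: [0.4585, 0.1028, 0.0519]
tool_rot: [-3.142, -0.0, 2.469]
force: [0.1, 0.6, -5.0]
grip_width: 0.0423
finger_force: 62.9
```

>>> {"api": "move_arm", "payload": {
  "moves": [
    [0,0,-0.7,0],
    [0,0,-0.7,0],
    [0,0,-0.7,0]
  ]
}}

```text
clock: 41.2
position: [0.4585, 0.1028, 0.0518]
tool_rot: [-3.142, 0.001, 2.469]
force: [-6.5, -1.9, 15.9]
grip_width: 0.0425
finger_force: 65.1
```

Full contact at the expected height. Release, retreat, and check everything.

>>> {"api": "move_arm", "payload": {
  "moves": [
    [0,0,0,0],
    [0,0,0,0],
    [0,0,0,0],
    [0,0,0,0],
    [0,0,0,0],
    [0,0,0,0]
  ],
  "gripper": 1
}}

```text
clock: 41.95
position: [0.4585, 0.1027, 0.0512]
tool_rot: [-3.141, -0.0, 2.469]
force: [0.3, 0.2, -0.1]
grip_width: 0.0854
finger_force: 0.0
```

>>> {"api": "move_arm", "payload": {
  "moves": [
    [0,0,20,0],
    [0,0,70,0],
    [0,0,130,0],
    [40,-50,160,-0.1],
    [80,-110,160,-0.2],
    [110,-170,160,-0.3],
    [140,-230,160,-0.4],
    [170,-290,160,-0.5],
    [190,-350,160,-0.6],
    [190,-410,160,-0.7],
    [190,-470,160,-0.8],
    [190,-530,160,-0.9]
  ]
}}

```text
clock: 43.45
position: [0.6481, -0.4069, 0.211]
tool_rot: [-3.141, -0.0, 1.566]
force: [0.4, 0.8, 0.1]
grip_width: 0.0853
finger_force: 0.0
```

>>> {"api": "move_arm", "payload": {
  "moves": [
    [-50,-40,0,-0.1],
    [-100,-80,0,-0.2],
    [-150,-120,0,-0.3],
    [-200,-150,0,-0.4],
    [-250,-170,0,-0.5],
    [-250,-170,0,-0.5],
    [-250,-170,0,-0.5],
    [-250,-170,0,-0.5]
  ]
}}

```text
clock: 44.45
position: [0.3997, -0.5741, 0.2111]
tool_rot: [3.141, -0.001, 1.071]
force: [-0.0, -0.4, 0.2]
grip_width: 0.0857
finger_force: 0.0
```

```bash
python3 - <<'E'
from workcell import grab_frame
from fit import *
S=grab_frame("scene");T=grab_frame("top")
a=cv2.resize(S[130:280,125:345],(440,300),interpolation=cv2.INTER_CUBIC)
b=cv2.resize(T[190:300,145:415],(736,300),interpolation=cv2.INTER_CUBIC)
o=np.zeros((600,736,3),np.uint8);o[:300]=b;o[300:,:440]=a
o[300:,440:]=cv2.resize(S[155:230,245:319],(296,300),interpolation=cv2.INTER_CUBIC);cv2.imwrite("pics/end.png",o)
E
```

```text
(no output)
```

View pics/end.png

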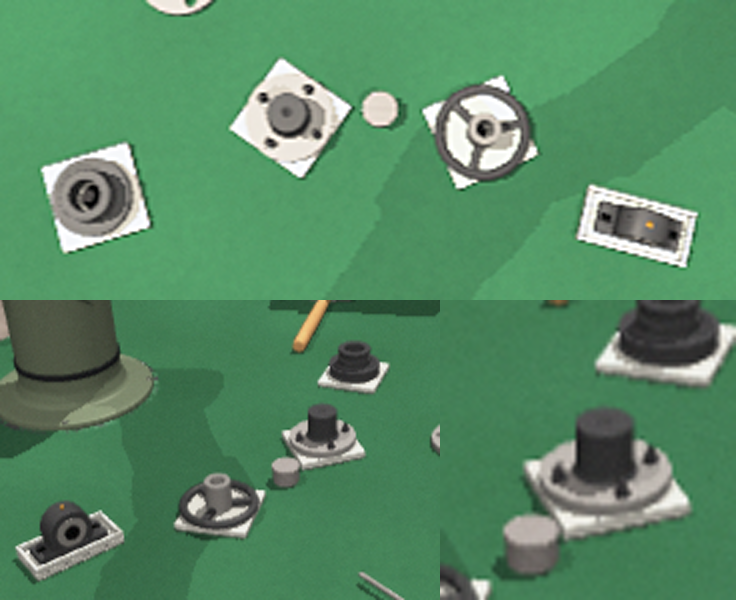

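All four castings sit flat on their jigs, with the studs showing through the flange's holes, and the three-hole flange is untouched.

```bash
python3 -c "
from workcell import bot; print(bot.job_done())"
```

```text
the job is handed in; nothing more can be done
None
```

The pulley, handwheel, pillow block and four-hole flange are each set down flat on their own jigs, the three-hole flange was left where it lay, and the job is handed in at about 45 s of the 134 s allowed.

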